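# Clear the catch tray, then load the sprung ring cradle and hold it down

## Robot

A 6-joint arm with a two-finger parallel gripper is mounted at the origin on the work surface. World frame = base frame: x ahead of the robot, y to its left, z up, the work surface at z = 0. Lengths are in m, angles in rad, forces in N, time in s.
With the tool pointing down it reaches from about 0.375 to 0.9 m from the base axis. Payload 3.1 kg.
Tool frame: the origin (TCP) lies on the centre line of the jaws, within the pads' length; the fingertips stand ahead of it and the grasp point (between the pads) lies 3 mm ahead of it (robot.tip_reach is the z of the fingertips in the tool frame, in m); z points along the fingers, y is the line along which they close (so a half turn about z gives the same grasp; the last joint's range is limited). The gripper opens to 87 mm and grips with 3 to 60 N. Pads are 19 mm wide; open, the fingers measure 117 mm over their backs; the gripper's body (75 mm by 190 mm) begins 51 mm behind the grasp point.
Start: joints at [-1.456, 0.527, 1.433, -0, 1.181, -0.178], TCP at [0.18, -0.598, 0.245] pointing down, gripper open.
Joint ranges: [-3.08, 3.08], [-0.75, 2.2], [0.22, 2.44], [-1.43, 4.57], [0, 2.65], [-2.85, 2.85]. Speed limits (rad/s): [2.79, 2.79, 3.14, 3.14, 3.14, 3.14].

## Interface

Orientations are given as a unit quaternion [x, y, z, w].
In Python, from rig import sensors, eyes, ticket, robot gives the robot as it stands.
- The arm moves only by the tool drive_tool, never from a script. Its argument "deltas" is a list that holds one entry, the list of rows, each a list of 6 numbers: the shift along the tool's x, y, z in mm, then the turn, a rotation vector about the tool's x, y, z in rad. A call has 1 to 8 rows; each row shifts and turns the commanded pose from where the row before left it, along the tool's axes as they then stand; what a row does not reach is not made up. A row lasts 1/12 s, in which the tool goes at most 41.7 mm and 7.16 degrees, less where a joint would pass 70% of its speed; a pose out of reach is approached as far as the arm can. A call is refused whole if a number of a shift passes 41.7 or a number of a turn 0.125, either way. A call with a gripper value outside its range is refused whole. "gripper" is the opening in per cent of the stroke, from 0 (shut) to 100 (fully open), set as the call begins (left out, the last holds). The fingers move at their own pace and stop on an object; "squeeze" is the grip in N (left out, the last holds). Time passes only in rows, so rows that do not move let the fingers close. It gives the time, the measured TCP pose, the force, the opening and the grip force at its end, in the units of the state.
- sensors.get_obs(): the state, without advancing time (a new reading comes with each control period).
- eyes.camera(name): name is "scene" or "top" or "wrist"; returns a dict with "img" (384x512x3 uint8, red, green, blue), "fov_y" (degrees; the focal length in pixels is half the picture's height over the tangent of half this angle, whatever the lens; pixels are square), "cx", "cy" (the principal point, pixels), "xyz" and "attitude" of the camera in the world; the wrist camera has in their place "hand_eye" (4x4, takes a point from camera to tool coordinates, whose origin is the TCP and whose axes are the flange's). Camera axes: x right, y up, looking along -z (the intrinsics and any distortion apply to the point x, -y, -z); pixel columns grow to the right and rows downward; lengths in m; the calibration is good to about 2 mm. The wrist camera is an equidistant fisheye: a pixel r from the principal point sees the ray r / f radians off the axis. A picture is of the moment at which its call begins: read the wrist's pose just before it. There is no depth.
- ticket.hand_in(): hands the job in; it is judged then, once.
The state is a dict: "time": time; "q": joint angles; "joint_velocities": joint speeds; "joint_torque": joint torques, N m; "position": TCP position; "tool_rot": TCP orientation; "ft_force": force on the tool from outside, world axes, zero at the start; "moment": the same for the moment, N m; "grip_width": finger opening in m; "grip_force": force on a finger pad.
Only numpy, scipy, OpenCV 4.12 (cv2) and the standard library are available. Lean on these libraries where they do the work, as an engineer would, in place of code of your own. Each camera call takes 0.05 s, during which the arm holds its last target. There are 200 camera calls.

## Task

First move the two finished floats (the round bulbs with a flange on top) from the catch tray into the open tote, setting them down rather than dropping them. Then take the plain-necked bulb flask, set it upright in the sprung ring of the cradle and push it down until the ring reaches the bottom of its travel; finish while still holding the flask pressed down there, pushing on the flask only and not on the ring. Leave everything else on the bench where it is.

Things in the scene. Friction and masses are not known exactly. Their poses are not given: they have to be found in the camera images.
- float1_centre (a point): finished float: plain steel round bulb 64 mm across with a small flat foot, a 22 mm neck and, welded on top, a round flange 48 mm across and 12 mm thick; 97 mm high, about 0.2 to 0.4 kg. This point is on its axis half-way up (48.5 mm above the foot); the flange spans 36.5 to 48.5 mm above this point and can be gripped across its edge from above. Stands upright in the catch tray; its own z axis is up
- float2_centre (a point): the other finished float: plain steel round bulb 64 mm across with a small flat foot, a 22 mm neck and, welded on top, a round flange 48 mm across and 12 mm thick; 97 mm high, about 0.2 to 0.4 kg. This point is on its axis half-way up (48.5 mm above the foot); the flange spans 36.5 to 48.5 mm above this point and can be gripped across its edge from above. Stands upright in the catch tray; its own z axis is up
- float1: the same first float; origin at the centre of its foot
- float2: the same second float; origin at the centre of its foot
- tray: fixed aluminium catch tray, 260 x 210 mm, walls 30 mm high, floor 4 mm thick; origin under its centre, z up, long side along its x. A sloping chute rises from its +y side towards the welding machine, to about 95 mm high
- tote: fixed open grey tote, 220 (x) x 150 (y) x 70 mm high, walls and floor 4 mm; origin at the centre of its underside; both floats fit standing side by side along its x
- flask_centre (a point): flask to be loaded: plain steel round bulb 64 mm across with a flat foot 32 mm across and a straight bare neck 26 mm across, 105 mm high, about 0.18 to 0.36 kg, standing upright on the bench. This point is on its axis half-way up (52.5 mm above the foot); the neck runs from 5 to 52.5 mm above this point and can be gripped from above. The widest part of the bulb is 25 mm below this point
- flask: the same flask; origin at the centre of its foot, z up its neck
- cradle: fixed cradle: round grey base 100 mm across and 18 mm high with the sprung ring above it; origin at the centre of its underside, on the ring's axis
- ring_top (a point): centre of the top face of the sprung steel ring, 54 mm above the bench when not pressed; outer diameter 76, hole 54, height 14 mm. The bulb rests in the hole, its flat foot about 10 mm below this point and so the flask's half-way point about 42 mm above it. The ring moves straight down with it
- ring (a joint): how far the ring is pressed down, in m: 0 free (up), 0.020 on its bottom stop. Spring: about 6 N preload plus 0.5 N per mm, so 16 N at the stop; the flask's own weight moves it hardly at all
- offcut: short pipe off-cut standing in the catch tray, 34 mm across, 25 mm high; stays there
- nipple: dark straight pipe piece standing on the bench, 34 mm across, 55 mm high; not part of the job
- square: flat red triangular magnetic welding square, about 90 x 80 x 16 mm, lying on the bench
- hammer: hammer lying on the far side of the bench
- brush: brush lying on the right of the bench
- wrench: wrench lying near the far edge
- clamp: flat dark steel clamp, about 150 x 100 x 18 mm, lying far right
Not all that is in view belongs to the job. Leave any orange or red look-alike of the flask alone.

How it is judged:
On the way, in this order (a step that is already met when the one before it is completed fails the run):
1. both finished floats stand or lie in the tote, let go (x of float1_centre in the frame of tote between -0.105 and 0.105 m and y of float1_centre in the frame of tote between -0.07 and 0.07 m and z of float1_centre in the frame of tote between 0.01 and 0.072 m and contact force between the fingers and float1 below 0.2 N and linear speed of each of float1, float2 below 0.05 m/s and x of float2_centre in the frame of tote between -0.105 and 0.105 m and y of float2_centre in the frame of tote between -0.07 and 0.07 m and z of float2_centre in the frame of tote between 0.01 and 0.072 m and contact force between the fingers and float2 below 0.2 N), for 0.2 s.
2. the flask sits upright in the sprung steel ring (horizontal distance between flask_centre and ring_top below 0.01 m and z of flask_centre in the frame of ring_top between 0.034 and 0.049 m and angle between flask's own z axis and vertical below 0.15 rad and contact force between flask and cradle above 1 N), for 0.1 s.
3. the flask is held down with the ring at the bottom of its travel (all of step 2 and value of joint ring above 0.016 m and contact force between flask and cradle above 7 N and contact force between each of the arm, the fingers and cradle below 0.5 N and contact force between any of the arm, the fingers and flask above 3 N), for 0.3 s.
At the end, for the whole second after the job is handed in: Both floats at rest in the tote, let go; flask in the ring within 10 mm of its axis and 0.15 rad of upright; the arm pushes it down (over 3 N, over 7 N from flask to cradle), ring pressed over 16 of its 20 mm; the arm does not touch the cradle (all of step 1 and all of step 3); the arm keeps its last pose, push and grip.
It fails at once if a float or the flask is dropped or thrown (moves faster than 0.8 m/s while not held) ((linear speed of float1 above 0.8 m/s and contact force between the fingers and float1 below 0.05 N) or (linear speed of float2 above 0.8 m/s and contact force between the fingers and float2 below 0.05 N) or (linear speed of flask above 0.8 m/s and contact force between the fingers and flask below 0.05 N)).
It fails at once if another thing on the bench is moved by more than 30 mm (distance of any of offcut, nipple, square, hammer, brush, wrench, clamp from where it was at the start of the episode above 0.03 m).
It also fails if it takes over 67 s, if anything falls off the work surface, if the arm or the gripper's body presses on something with over 40 N, if the wrist force passes 120 N, or if a joint passes its speed limit or range.

## Working session

There is one attempt and no reset: what is moved stays moved. The work goes in short steps, Python scripts to look and compute and a tool call to move; the robot and the scene stay as the last step left them, time stands still between calls to the robot, and variables do not carry over. Pictures are saved under pics/ and viewed, at most 10 in all, crops included, and the job is handed in when it is done.

Besides the shell and the picture viewer there is one more tool, called as name(argument=value, ...), one argument or row to a line, values as JSON. drive_tool: Moves the arm, as the interface text tells. Its arguments: {"type":"object","properties":{"deltas":{"type":"array"},"gripper":{"type":"number"},"squeeze":{"type":"number"}},"required":["deltas"]}

```bash
mkdir -p pics
cat > h.py <<'E'
import numpy as np, cv2
from scipy.spatial.transform import Rotation as R
from rig import sensors, eyes, ticket, robot
def ray(c,u,v):
    f=c["img"].shape[0]/2/np.tan(np.radians(c["fov_y"]/2))
    d=np.array([(u-c["cx"])/f,-(v-c["cy"])/f,-1.]); a=np.array(c["attitude"])
    M=R.from_quat(a).as_matrix() if a.size==4 else a.reshape(3,3)
    return np.array(c["xyz"]),M@d
def onz(c,u,v,z):
    o,d=ray(c,u,v); return (o+d*(z-o[2])/d[2]).round(4)
E
python3 - <<'E'
from h import *
for n in("top","scene"):
    c=eyes.camera(n); cv2.imwrite(f"pics/{n}.png",c["img"][:,:,::-1]); print({k:v for k,v in c.items() if k!="img"})
    np.save(n+".npy",c,allow_pickle=True)
print(sensors.get_obs(),robot.tip_reach)
E
```

```text
{'fov_y': 45.38234918978758, 'cx': 256.21022795385744, 'cy': 191.87606730090505, 'xyz': array([ 0.30528334, -0.03328682,  1.46707462]), 'attitude': array([ 0.06385651, -0.06832005, -0.69992625,  0.70806635])}
{'fov_y': 52.294514985202625, 'cx': 257.47797124162037, 'cy': 186.76347872773968, 'xyz': array([0.85267792, 0.49647113, 0.93414584]), 'attitude': array([0.07385073, 0.28986108, 0.92078968, 0.25034573])}
{'time': 0.1, 'q': array([-1.45647905e+00,  5.28374440e-01,  1.43375202e+00, -1.80760801e-05,
        1.18139426e+00, -1.78501555e-01]), 'joint_velocities': array([ 6.68006733e-04, -2.24982482e-03, -3.07836847e-03, -9.90330042e-05,
       -6.76569078e-04,  6.20364215e-04]), 'joint_torque': array([-2.20336033e-04, -4.40985739e+01, -1.77150089e+01,  6.34259032e-02,
        5.33749640e-02, -4.86072213e-05]), 'position': array([ 0.18036021, -0.59777899,  0.24367573]), 'tool_rot': array([ 9.89300311e-01,  1.45890247e-01,  2.25787135e-05, -9.63803157e-04]), 'ft_force': array([-0.3557658 , -0.22004091, -0.03236367]), 'moment': array([ 0.0127647 , -0.00503725, -0.05381044]), 'grip_force': 0.0, 'grip_width': 0.08689822900484906} 0.022
```

View pics/top.png

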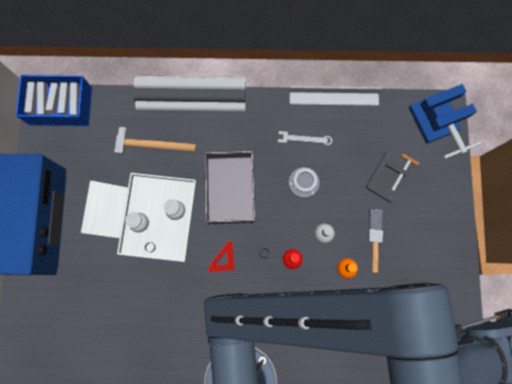

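View pics/scene.png

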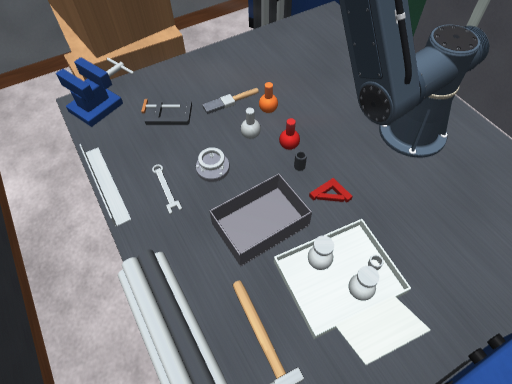

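Top view: the bare-necked candidates are grey (325,233), red (292,259) and orange (348,268). The grey one fits "plain steel"; red and orange are the look-alikes. The floats are at (137,221) and (174,209), the tote at (230,187), the ring at (304,182) and the off-cut at (150,247). I'll confirm in one enlarged crop.

Run:
```python
from h import *
t=np.load("top.npy",allow_pickle=True).item(); s=np.load("scene.npy",allow_pickle=True).item()
g=lambda im,x,y,w,h,k:cv2.resize(im[y:y+h,x:x+w,::-1],None,fx=k,fy=k,interpolation=cv2.INTER_CUBIC)
a=g(t["img"],115,165,100,75,4); b=g(t["img"],280,160,100,75,4); c=g(s["img"],300,225,100,75,4); d=g(s["img"],190,90,100,75,4)
cv2.imwrite("pics/crop.png",np.vstack([np.hstack([a,b]),np.hstack([c,d])]))
for z in (0,.07): print("tote",z,[onz(t,*p,z) for p in((206,152),(253,152),(255,222),(207,223))])
```

```text
tote 0 [array([0.7153, 0.1263, 0.    ]), array([ 0.7173, -0.029 ,  0.    ]), array([ 0.4847, -0.0382,  0.    ]), array([0.4797, 0.1157, 0.    ])]
tote 0.07 [array([0.6957, 0.1186, 0.07  ]), array([ 0.6976, -0.0292,  0.07  ]), array([ 0.4762, -0.038 ,  0.07  ]), array([0.4714, 0.1086, 0.07  ])]
```

View pics/crop.png

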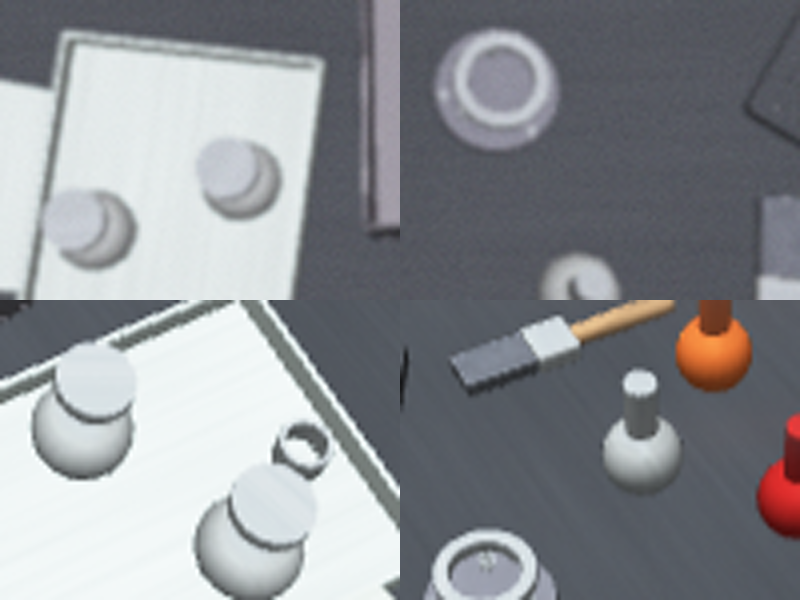

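The crop shows the grey bare-necked flask: neck top at scene (250,110.8), beside the orange and red ones, so it is the plain steel one. Flange tops are at top view (133.8,219.5) and (171.8,206.5), matching scene (368.5,275.7) and (323.7,245). The ring is at top (305.5,179.5), scene (212,156).

Run:
```python
from h import *
t=np.load("top.npy",allow_pickle=True).item(); s=np.load("scene.npy",allow_pickle=True).item()
for n,p,q,z in (("f1",(133.75,219.5),(368.5,275.7),.101),("f2",(171.75,206.5),(323.7,245.),.101),("flask",(326.5,232),(250,110.8),.105),("ring",(305.5,179.5),(212,156),.054)):
    (o1,d1),(o2,d2)=ray(t,*p),ray(s,*q)
    k=np.linalg.lstsq(np.c_[d1,-d2],o2-o1,rcond=None)[0]
    print(n,onz(t,*p,z),onz(s,*q,z),((o1+d1*k[0]+o2+d2*k[1])/2).round(4))
print("base",onz(t,304.25,182.5,.018))
print("offcut",onz(t,150.5,247,.025),"tray rim",[onz(t,*p,.03) for p in((131,173.5),(195.5,180),(187,261),(118,253))],"square",onz(t,222,258,.016),"nip",onz(t,264,254,.055))
o=sensors.get_obs(); print(R.from_quat(o["tool_rot"]).as_matrix().round(3))
```

```text
f1 [0.4756 0.3244 0.101 ] [0.4759 0.3277 0.101 ] [0.4753 0.3262 0.0979]
f2 [0.5162 0.2128 0.101 ] [0.5175 0.2153 0.101 ] [0.5165 0.2138 0.0976]
flask [ 0.4445 -0.2508  0.105 ] [ 0.4488 -0.2552  0.105 ] [ 0.4468 -0.2527  0.1052]
ring [ 0.6146 -0.1956  0.054 ] [ 0.6101 -0.1973  0.054 ] [ 0.6124 -0.1943  0.0591]
base [ 0.6125 -0.1956  0.018 ]
offcut [0.3994 0.287  0.025 ] tray rim [array([0.6325, 0.3608, 0.03  ]), array([0.6138, 0.1536, 0.03  ]), array([0.3573, 0.1708, 0.03  ]), array([0.3794, 0.3855, 0.03  ])] square [0.3683 0.0638 0.016 ] nip [ 0.3801 -0.0666  0.055 ]
[[ 0.957  0.289 -0.   ]
 [ 0.289 -0.957  0.002]
 [ 0.    -0.002 -1.   ]]
```

drive_tool(
  deltas=[
    [[0, 0, 0, 0, 0, -0.12], [0, 0, 0, 0, 0, -0.12], [0, 0, 0, 0, 0, -0.12], [0, 0, 0, 0, 0, -0.12], [0, 0, 0, 0, 0, -0.12], [0, 0, 0, 0, 0, -0.12], [0, 0, 0, 0, 0, -0.12], [0, 0, 0, 0, 0, -0.12]],
  ],
  gripper=100,
)

```text
time: 0.77
position: [0.1804, -0.598, 0.244]
tool_rot: [0.808, 0.589, 0.0, -0.001]
ft_force: [0.1, -0.1, -0.5]
grip_width: 0.0872
grip_force: 0.0
```

drive_tool(
  deltas=[
    [[0, 0, 0, 0, 0, -0.12], [0, 0, 0, 0, 0, -0.12], [0, 0, 0, 0, 0, -0.078], [0, 0, 0, 0, 0, 0]],
  ],
)

```text
time: 1.1
position: [0.1804, -0.598, 0.244]
tool_rot: [0.707, 0.708, 0.0, -0.0]
ft_force: [0.6, -0.2, -0.0]
grip_width: 0.0872
grip_force: 0.0
```

drive_tool(
  deltas=[
    [[28, 28, 0, 0, 0, 0], [28, 28, 0, 0, 0, 0], [28, 28, 0, 0, 0, 0], [28, 28, 0, 0, 0, 0], [28, 28, 0, 0, 0, 0], [28, 28, 0, 0, 0, 0], [28, 28, 0, 0, 0, 0], [28, 28, 0, 0, 0, 0]],
  ],
)

```text
time: 1.77
position: [0.4054, -0.3727, 0.2444]
tool_rot: [0.708, 0.706, 0.0, -0.0]
ft_force: [1.3, -0.6, 0.7]
grip_width: 0.087
grip_force: 0.0
```

drive_tool(
  deltas=[
    [[40, 9, 0, 0, 0, 0], [40, 9, 0, 0, 0, 0], [40, 9, 0, 0, 0, 0], [40, 9, 0, 0, 0, 0], [40, 9, 0, 0, 0, 0], [40, 9, 0, 0, 0, 0], [40, 9, 0, 0, 0, 0], [40, 9, 0, 0, 0, 0]],
  ],
)

```text
time: 2.43
position: [0.4763, -0.0524, 0.2445]
tool_rot: [0.708, 0.706, -0.0, -0.0]
ft_force: [0.9, -1.2, -0.4]
grip_width: 0.0869
grip_force: 0.0
```

drive_tool(
  deltas=[
    [[38, 0, 0, 0, 0, 0], [38, 0, 0, 0, 0, 0], [38, 0, 0, 0, 0, 0], [38, 0, 0, 0, 0, 0], [38, 0, 0, 0, 0, 0], [38, 0, 0, 0, 0, 0], [38, 0, 0, 0, 0, 0], [38, 0, 0, 0, 0, 0]],
  ],
)

```text
time: 3.1
position: [0.4759, 0.2516, 0.2445]
tool_rot: [0.708, 0.706, -0.0, -0.0]
ft_force: [0.7, 0.3, -0.2]
grip_width: 0.0868
grip_force: 0.0
```

drive_tool(
  deltas=[
    [[38, 0, 0, 0, 0, 0], [36, 0, 10, 0, 0, 0], [0, 0, 20, 0, 0, 0], [0, 0, 20, 0, 0, 0], [0, 0, 20, 0, 0, 0], [0, 0, 0, 0, 0, 0], [0, 0, 0, 0, 0, 0]],
  ],
)

```text
time: 3.68
position: [0.4756, 0.3234, 0.1736]
tool_rot: [0.708, 0.707, -0.002, -0.001]
ft_force: [0.2, -0.5, 0.9]
grip_width: 0.0872
grip_force: 0.0
```

Run:
```python
from h import *
print(sensors.get_obs()["position"])
c=eyes.camera("wrist"); print(c["fov_y"],c["cx"],c["cy"],np.array(c["hand_eye"]).round(3).tolist()); cv2.imwrite("pics/w1.png",c["img"][:,:,::-1])
```

```text
[0.47555954 0.32336212 0.1735579 ]
65.70646984690485 251.370776987978 194.7805154520956 [[0.001, 0.954, 0.299, 0.082], [1.0, -0.001, -0.0, -0.0], [-0.0, 0.299, -0.954, -0.14], [0.0, 0.0, 0.0, 1.0]]
```

View pics/w1.png

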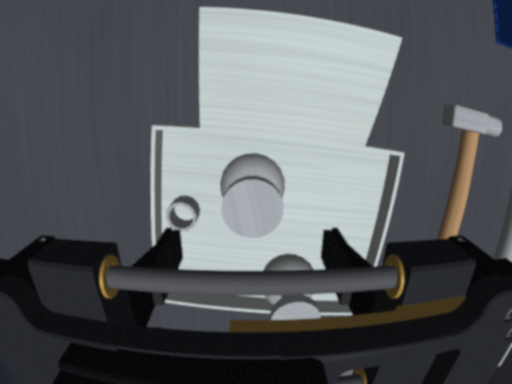

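The wrist view shows the float's flange at (252,208), midway between the fingers at (165,265) and (337,265). The off-cut is at (182,211), clear of the fingers.

```bash
cat >> h.py <<'E'
def wz(c,o,u,v,z):
    f=c["img"].shape[0]/2/np.tan(np.radians(c["fov_y"]/2)); a=np.array([u-c["cx"],v-c["cy"]]); r=np.hypot(*a); th=r/f
    a=a/r*np.sin(th); d=np.array([a[0],-a[1],-np.cos(th)]); H=np.array(c["hand_eye"]); M=R.from_quat(o["tool_rot"]).as_matrix()
    p=M@H[:3,3]+o["position"]; d=M@H[:3,:3]@d
    return (p+d*(z-p[2])/d[2]).round(4)
E
python3 - <<'E'
from h import *
o=sensors.get_obs(); c=eyes.camera("wrist"); print(wz(c,o,252,208,.101),wz(c,o,182,211,.025))
E
```

```text
[0.4769 0.3278 0.101 ] [0.4029 0.2966 0.025 ]
```

drive_tool(
  deltas=[
    [[4, 1, 15, 0, 0, 0], [0, 0, 20, 0, 0, 0], [0, 0, 20, 0, 0, 0], [0, 0, 14, 0, 0, 0], [0, 0, 6, 0, 0, 0], [0, 0, 0, 0, 0, 0]],
  ],
)

```text
time: 4.28
position: [0.4775, 0.3274, 0.0995]
tool_rot: [0.707, 0.707, -0.0, -0.0]
ft_force: [0.6, 0.1, -0.7]
grip_width: 0.087
grip_force: 0.0
```

drive_tool(
  deltas=[
    [[0, 0, 0, 0, 0, 0], [0, 0, 0, 0, 0, 0], [0, 0, 0, 0, 0, 0], [0, 0, 0, 0, 0, 0], [0, 0, 0, 0, 0, 0], [0, 0, 0, 0, 0, 0], [0, 0, 0, 0, 0, 0], [0, 0, 0, 0, 0, 0]],
  ],
  gripper=0,
  squeeze=40,
)

```text
time: 4.95
position: [0.4773, 0.3276, 0.0997]
tool_rot: [0.707, 0.707, -0.0, -0.0]
ft_force: [-1.2, -0.2, 1.3]
grip_width: 0.047
grip_force: 40.0
```

drive_tool(
  deltas=[
    [[0, 0, -10, 0, 0, 0], [0, 0, -25, 0, 0, 0], [0, 0, -30, 0, 0, 0], [0, 0, -30, 0, 0, 0], [0, 0, -25, 0, 0, 0], [0, 0, 0, 0, 0, 0]],
  ],
)

```text
time: 5.45
position: [0.4803, 0.329, 0.2251]
tool_rot: [0.707, 0.707, 0.005, 0.002]
ft_force: [1.3, 0.6, -2.8]
grip_width: 0.0466
grip_force: 40.0
```

drive_tool(
  deltas=[
    [[-20, 11, 0, 0, 0, 0], [-36, 20, 0, 0, 0, 0], [-36, 20, 0, 0, 0, 0], [-36, 20, 0, 0, 0, 0], [-36, 20, 0, 0, 0, 0], [-36, 20, 0, 0, 0, 0], [-36, 20, 0, 0, 0, 0], [-30, 17, 0, 0, 0, 0]],
  ],
)

```text
time: 6.12
position: [0.6256, 0.0587, 0.2179]
tool_rot: [0.708, 0.707, -0.001, -0.001]
ft_force: [0.8, 0.9, -2.7]
grip_width: 0.0467
grip_force: 40.0
```

drive_tool(
  deltas=[
    [[-19, 12, 10, 0, 0, 0], [0, 0, 20, 0, 0, 0], [0, 0, 25, 0, 0, 0], [0, 0, 25, 0, 0, 0], [0, 0, 20, 0, 0, 0], [0, 0, 6, 0, 0, 0], [0, 0, 0, 0, 0, 0], [0, 0, 0, 0, 0, 0]],
  ],
)

```text
time: 6.78
position: [0.6373, 0.0427, 0.1132]
tool_rot: [0.707, 0.707, -0.0, -0.0]
ft_force: [0.2, 0.6, -3.1]
grip_width: 0.0465
grip_force: 40.0
```

drive_tool(
  deltas=[
    [[0, 0, 5, 0, 0, 0], [0, 0, 4, 0, 0, 0], [0, 0, 2, 0, 0, 0], [0, 0, 1, 0, 0, 0], [0, 0, 1, 0, 0, 0], [0, 0, 0, 0, 0, 0]],
  ],
)

```text
time: 7.28
position: [0.6374, 0.0427, 0.1007]
tool_rot: [0.707, 0.707, 0.0, 0.0]
ft_force: [0.1, 1.1, -3.5]
grip_width: 0.0469
grip_force: 40.0
```

drive_tool(
  deltas=[
    [[0, 0, 0.7, 0, 0, 0], [0, 0, 0.7, 0, 0, 0], [0, 0, 0, 0, 0, 0]],
  ],
)

```text
time: 7.53
position: [0.6377, 0.0426, 0.0998]
tool_rot: [0.707, 0.707, 0.0, 0.0]
ft_force: [-1.1, -0.3, 0.3]
grip_width: 0.0468
grip_force: 40.0
```

drive_tool(
  deltas=[
    [[0, 0, 0, 0, 0, 0], [0, 0, 0, 0, 0, 0], [0, 0, 0, 0, 0, 0], [0, 0, 0, 0, 0, 0], [0, 0, 0, 0, 0, 0], [0, 0, 0, 0, 0, 0]],
  ],
  gripper=100,
)

```text
time: 8.03
position: [0.6376, 0.0426, 0.0992]
tool_rot: [0.707, 0.707, 0.0, 0.0]
ft_force: [-0.8, 0.3, -0.1]
grip_width: 0.079
grip_force: 0.0
```

drive_tool(
  deltas=[
    [[0, 0, -15, 0, 0, 0], [0, 0, -30, 0, 0, 0], [0, 0, -35, 0, 0, 0], [0, 0, -30, 0, 0, 0], [10, -5, -15, 0, 0, 0], [36, -26, 0, 0, 0, 0], [36, -26, 0, 0, 0, 0], [36, -26, 0, 0, 0, 0]],
  ],
)

```text
time: 8.7
position: [0.5587, 0.1545, 0.2247]
tool_rot: [0.708, 0.706, 0.001, 0.0]
ft_force: [0.3, 0.8, -0.8]
grip_width: 0.0868
grip_force: 0.0
```

drive_tool(
  deltas=[
    [[36, -26, 0, 0, 0, 0], [18, -10, 20, 0, 0, 0], [0, 0, 30, 0, 0, 0], [0, 0, 0, 0, 0, 0], [0, 0, 0, 0, 0, 0]],
  ],
)

```text
time: 9.12
position: [0.5238, 0.2057, 0.1732]
tool_rot: [0.707, 0.707, -0.001, -0.001]
ft_force: [0.6, 0.1, 1.5]
grip_width: 0.0871
grip_force: 0.0
```

Run:
```python
from h import *
o=sensors.get_obs(); print(o["position"])
c=eyes.camera("wrist"); cv2.imwrite("pics/w2.png",c["img"][:,:,::-1])
np.save("w2.npy",(c,o),allow_pickle=True)
```

```text
[0.52381389 0.20573756 0.17324004]
```

View pics/w2.png

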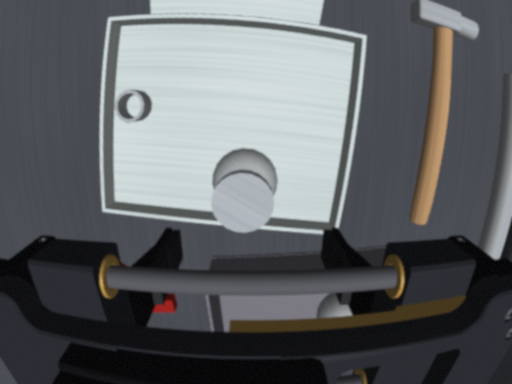

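Wrist view: the flange of float 2 is at (243,203), and float 1 stands in the tote at about (335,305).

Run:
```python
from h import *
c,o=np.load("w2.npy",allow_pickle=True); print(wz(c,o,243,203,.101))
```

```text
[0.517  0.2144 0.101 ]
```

drive_tool(
  deltas=[
    [[8.5, -7, 14, 0, 0, 0], [0, 0, 20, 0, 0, 0], [0, 0, 20, 0, 0, 0], [0, 0, 14, 0, 0, 0], [0, 0, 6, 0, 0, 0], [0, 0, 0, 0, 0, 0]],
  ],
)

```text
time: 9.67
position: [0.5187, 0.2135, 0.1001]
tool_rot: [0.708, 0.707, -0.0, -0.0]
ft_force: [-0.1, -0.3, 0.4]
grip_width: 0.087
grip_force: 0.0
```

drive_tool(
  deltas=[
    [[0, 0, 0, 0, 0, 0], [0, 0, 0, 0, 0, 0], [0, 0, 0, 0, 0, 0], [0, 0, 0, 0, 0, 0], [0, 0, 0, 0, 0, 0], [0, 0, 0, 0, 0, 0], [0, 0, 0, 0, 0, 0], [0, 0, 0, 0, 0, 0]],
  ],
  gripper=0,
)

```text
time: 10.33
position: [0.5177, 0.2143, 0.1003]
tool_rot: [0.707, 0.707, -0.0, -0.0]
ft_force: [-0.6, 0.1, 1.8]
grip_width: 0.047
grip_force: 40.0
```

drive_tool(
  deltas=[
    [[0, 0, -10, 0, 0, 0], [0, 0, -25, 0, 0, 0], [0, 0, -30, 0, 0, 0], [0, 0, -30, 0, 0, 0], [0, 0, -25, 0, 0, 0], [0, 0, 0, 0, 0, 0]],
  ],
)

```text
time: 10.83
position: [0.5208, 0.215, 0.2255]
tool_rot: [0.707, 0.707, 0.004, 0.003]
ft_force: [2.3, 0.8, -3.1]
grip_width: 0.047
grip_force: 40.0
```

drive_tool(
  deltas=[
    [[-20, 2, 0, 0, 0, 0], [-35, 3, 0, 0, 0, 0], [-40, 3, 0, 0, 0, 0], [-36, 3, 0, 0, 0, 0], [-25, 2, 0, 0, 0, 0], [-15, 0, 0, 0, 0, 0], [-5, 0, 5, 0, 0, 0], [0, 0, 10, 0, 0, 0]],
  ],
)

```text
time: 11.5
position: [0.531, 0.0372, 0.2046]
tool_rot: [0.708, 0.706, 0.0, 0.0]
ft_force: [0.0, 0.6, -2.7]
grip_width: 0.0467
grip_force: 40.0
```

drive_tool(
  deltas=[
    [[0, 0, 25, 0, 0, 0], [0, 0, 30, 0, 0, 0], [0, 0, 22, 0, 0, 0], [0, 0, 12, 0, 0, 0], [0, 0, 8, 0, 0, 0], [0, 0, 5, 0, 0, 0], [0, 0, 2, 0, 0, 0], [0, 0, 0, 0, 0, 0]],
  ],
)

```text
time: 12.17
position: [0.5307, 0.0389, 0.1011]
tool_rot: [0.707, 0.707, -0.0, -0.0]
ft_force: [0.4, 0.8, -3.9]
grip_width: 0.0469
grip_force: 40.0
```

drive_tool(
  deltas=[
    [[0, 0, 0.7, 0, 0, 0], [0, 0, 0.5, 0, 0, 0], [0, 0, 0, 0, 0, 0]],
  ],
)

```text
time: 12.42
position: [0.5314, 0.0382, 0.1005]
tool_rot: [0.707, 0.707, 0.001, 0.001]
ft_force: [0.5, 0.3, -3.7]
grip_width: 0.0465
grip_force: 40.0
```

drive_tool(
  deltas=[
    [[0, 0, 0.6, 0, 0, 0], [0, 0, 0.4, 0, 0, 0], [0, 0, 0, 0, 0, 0]],
  ],
)

```text
time: 12.67
position: [0.5314, 0.0381, 0.1003]
tool_rot: [0.707, 0.707, 0.001, 0.001]
ft_force: [-1.6, -0.0, 5.6]
grip_width: 0.0467
grip_force: 40.0
```

drive_tool(
  deltas=[
    [[0, 0, 0, 0, 0, 0], [0, 0, 0, 0, 0, 0], [0, 0, 0, 0, 0, 0], [0, 0, 0, 0, 0, 0], [0, 0, 0, 0, 0, 0], [0, 0, 0, 0, 0, 0], [0, 0, 0, 0, 0, 0]],
  ],
  gripper=100,
)

```text
time: 13.25
position: [0.5309, 0.0382, 0.0989]
tool_rot: [0.707, 0.707, 0.0, -0.0]
ft_force: [0.7, 1.3, -1.0]
grip_width: 0.0834
grip_force: 0.0
```

drive_tool(
  deltas=[
    [[0, 0, -15, 0, 0, 0], [0, 0, -30, 0, 0, 0], [0, 0, -30, 0, 0, 0], [-20, -5, -20, 0, 0, 0], [-38, -11, 0, 0, 0, 0], [-38, -11, 0, 0, 0, 0], [-38, -11, 0, 0, 0, 0], [-38, -11, 0, 0, 0, 0]],
  ],
)

```text
time: 13.92
position: [0.4812, -0.135, 0.1943]
tool_rot: [0.707, 0.707, 0.0, 0.0]
ft_force: [1.7, -0.1, 0.3]
grip_width: 0.0874
grip_force: 0.0
```

drive_tool(
  deltas=[
    [[-38, -11, 0, 0, 0, 0], [-38, -11, 0, 0, 0, 0], [-30, -9, 10, 0, 0, 0], [-13, -4, 12, 0, 0, 0], [0, 0, 0, 0, 0, 0], [0, 0, 0, 0, 0, 0]],
  ],
)

```text
time: 14.42
position: [0.4461, -0.2529, 0.1713]
tool_rot: [0.708, 0.706, 0.0, -0.001]
ft_force: [0.7, 0.6, 0.4]
grip_width: 0.0872
grip_force: 0.0
```

Run:
```python
from h import *
o=sensors.get_obs(); print(o["position"])
c=eyes.camera("wrist"); cv2.imwrite("pics/w3.png",c["img"][:,:,::-1])
np.save("w3.npy",(c,o),allow_pickle=True)
```

```text
[ 0.4460845  -0.25294447  0.17133389]
```

View pics/w3.png

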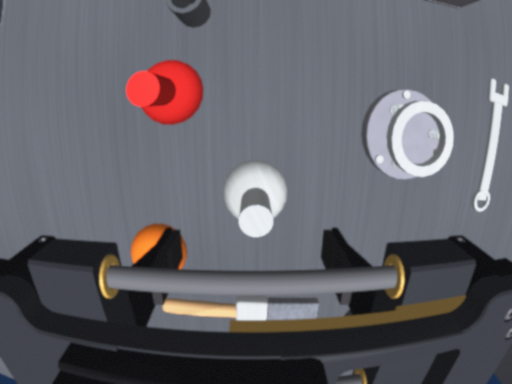

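Wrist view: the grey flask's neck top is at (256,221) and the ring top's centre at (422,139). The orange look-alike at (158,247) sits near the left finger, so I'll check its clearance.

Run:
```python
from h import *
c,o=np.load("w3.npy",allow_pickle=True); print("flask",wz(c,o,256,221,.105))
im=c["img"].astype(int); m=(im.min(2)>185)[80:190,355:465].astype(np.uint8); n,l,st,ce=cv2.connectedComponentsWithStats(m); i=1+st[1:,4].argmax()
cn=cv2.findContours((l==i).astype(np.uint8),cv2.RETR_EXTERNAL,cv2.CHAIN_APPROX_NONE)[0][0]; e=cv2.fitEllipse(cn); print(e)
u,v=e[0]; print("ring",wz(c,o,u+355,v+80,.054))
for a in (0,90,180,270):
    p=cn[:,0,:]+[355,80]
    q=p[[p[:,0].argmax(),p[:,1].argmax(),p[:,0].argmin(),p[:,1].argmin()][a//90]]; print(wz(c,o,*q,.054))
s=np.load("scene.npy",allow_pickle=True).item(); t=np.load("top.npy",allow_pickle=True).item()
print("orange",onz(s,268,85,.105),onz(t,349,266,.105),wz(c,o,158,247,.032))
```

```text
flask [ 0.4493 -0.2564  0.105 ]
((67.20743560791016, 58.60605239868164), (59.82183837890625, 75.60523986816406), 6.297083854675293)
ring [ 0.6115 -0.1948  0.054 ]
[ 0.6511 -0.1996  0.054 ]
[ 0.5981 -0.2326  0.054 ]
[ 0.5768 -0.1945  0.054 ]
[ 0.6072 -0.1575  0.054 ]
orange [ 0.3435 -0.3257  0.105 ] [ 0.3454 -0.3151  0.105 ] [ 0.3437 -0.3181  0.032 ]
```

drive_tool(
  deltas=[
    [[-2.5, 2.5, 13, 0, 0, 0], [0, 0, 20, 0, 0, 0], [0, 0, 20, 0, 0, 0], [0, 0, 16, 0, 0, 0], [0, 0, 10, 0, 0, 0], [0, 0, 4, 0, 0, 0], [0, 0, 0, 0, 0, 0]],
  ],
)

```text
time: 15.05
position: [0.4495, -0.2542, 0.0886]
tool_rot: [0.707, 0.708, 0.0, -0.001]
ft_force: [-0.1, -0.1, 0.4]
grip_width: 0.0871
grip_force: 0.0
```

drive_tool(
  deltas=[
    [[0, 0, 0, 0, 0, 0], [0, 0, 0, 0, 0, 0], [0, 0, 0, 0, 0, 0], [0, 0, 0, 0, 0, 0], [0, 0, 0, 0, 0, 0], [0, 0, 0, 0, 0, 0], [0, 0, 0, 0, 0, 0], [0, 0, 0, 0, 0, 0]],
  ],
  gripper=0,
  squeeze=60,
)

```text
time: 15.72
position: [0.4493, -0.2553, 0.089]
tool_rot: [0.707, 0.707, -0.0, 0.0]
ft_force: [0.4, -0.1, -0.0]
grip_width: 0.0417
grip_force: 0.0
```

drive_tool(
  deltas=[
    [[0, 0, 0, 0, 0, 0], [0, 0, 0, 0, 0, 0], [0, 0, 0, 0, 0, 0]],
  ],
)

```text
time: 15.97
position: [0.4493, -0.2553, 0.0889]
tool_rot: [0.707, 0.707, -0.0, -0.0]
ft_force: [-1.1, -0.1, -0.0]
grip_width: 0.0247
grip_force: 60.0
```

drive_tool(
  deltas=[
    [[0, 0, -10, 0, 0, 0], [0, 0, -25, 0, 0, 0], [0, 0, -30, 0, 0, 0], [0, 0, -25, 0, 0, 0], [5, 13.5, -10, 0, 0, 0], [13, 35, 0, 0, 0, 0], [13, 35, 0, 0, 0, 0], [13, 35, 0, 0, 0, 0]],
  ],
)

```text
time: 16.63
position: [0.5687, -0.2107, 0.1901]
tool_rot: [0.708, 0.707, 0.0, 0.0]
ft_force: [0.9, -0.5, -1.6]
grip_width: 0.0249
grip_force: 60.8
```

drive_tool(
  deltas=[
    [[11, 30, 0, 0, 0, 0], [5, 15, 0, 0, 0, 0], [0, 0, 0, 0, 0, 0], [0, 0, 0, 0, 0, 0], [0, 0, 0, 0, 0, 0]],
  ],
)

```text
time: 17.05
position: [0.6114, -0.195, 0.1886]
tool_rot: [0.707, 0.707, -0.001, -0.001]
ft_force: [-0.9, 0.4, -2.2]
grip_width: 0.0248
grip_force: 60.0
```

Run:
```python
from h import *
o=sensors.get_obs(); print(o["position"],o["tool_rot"].round(3))
c=eyes.camera("wrist"); s=eyes.camera("scene")
a=cv2.resize(c["img"][60:320,120:400,::-1],(400,371)); b=cv2.resize(s["img"][60:275,120:350,::-1],(400,371))
cv2.imwrite("pics/w4.png",np.hstack([a,b]))
```

```text
[ 0.61137143 -0.1950156   0.18863726] [ 0.707  0.707 -0.001 -0.001]
```

View pics/w4.png

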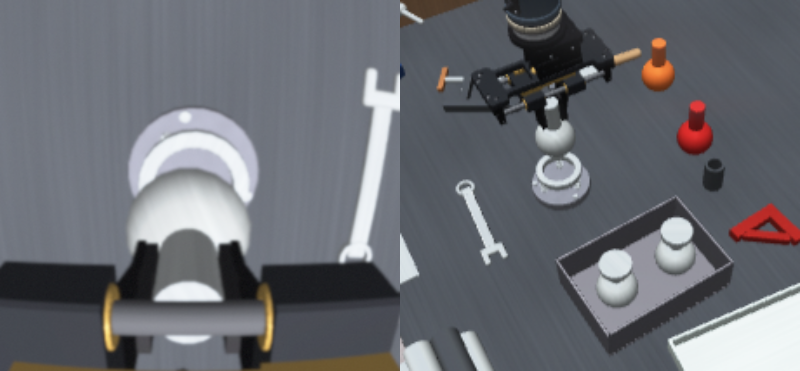

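Both floats stand in the tote (crop 615,275 and 675,245). The flask is upright over the ring (555,135 above 560,170), so I can lower it.

drive_tool(
  deltas=[
    [[0, 1, 10, 0, 0, 0], [0, 0, 15, 0, 0, 0], [0, 0, 12, 0, 0, 0], [0, 0, 8, 0, 0, 0], [0, 0, 4, 0, 0, 0], [0, 0, 2, 0, 0, 0], [0, 0, 0, 0, 0, 0]],
  ],
)

```text
time: 17.73
position: [0.6136, -0.1953, 0.1374]
tool_rot: [0.707, 0.707, -0.0, -0.0]
ft_force: [0.2, -0.4, -2.8]
grip_width: 0.0248
grip_force: 60.0
```

drive_tool(
  deltas=[
    [[0, 0, 1, 0, 0, 0], [0, 0, 1, 0, 0, 0], [0, 0, 1, 0, 0, 0], [0, 0, 1, 0, 0, 0], [0, 0, 0, 0, 0, 0], [0, 0, 0, 0, 0, 0]],
  ],
)

```text
time: 18.23
position: [0.614, -0.1952, 0.1341]
tool_rot: [0.707, 0.707, 0.0, 0.0]
ft_force: [-0.0, -0.3, -2.2]
grip_width: 0.0249
grip_force: 60.0
```

drive_tool(
  deltas=[
    [[0, 0, 1, 0, 0, 0], [0, 0, 1, 0, 0, 0], [0, 0, 1, 0, 0, 0], [0, 0, 0, 0, 0, 0], [0, 0, 0, 0, 0, 0], [0, 0, 0, 0, 0, 0]],
  ],
)

```text
time: 18.73
position: [0.6144, -0.1951, 0.1315]
tool_rot: [0.707, 0.707, 0.001, 0.001]
ft_force: [0.3, 1.7, 3.2]
grip_width: 0.0249
grip_force: 60.0
```

drive_tool(
  deltas=[
    [[0, 0, 2, 0, 0, 0], [0, 0, 2, 0, 0, 0], [0, 0, 2, 0, 0, 0], [0, 0, 2, 0, 0, 0], [0, 0, 0, 0, 0, 0], [0, 0, 0, 0, 0, 0]],
  ],
)

```text
time: 19.23
position: [0.6144, -0.1951, 0.1235]
tool_rot: [0.707, 0.707, 0.0, 0.0]
ft_force: [0.3, 3.7, 7.6]
grip_width: 0.0251
grip_force: 60.0
```

drive_tool(
  deltas=[
    [[1, 0, 2, 0, 0, 0], [0, 0, 2, 0, 0, 0], [0, 0, 2, 0, 0, 0], [0, 0, 2, 0, 0, 0], [0, 0, 1, 0, 0, 0], [0, 0, 0, 0, 0, 0], [0, 0, 0, 0, 0, 0]],
  ],
)

```text
time: 19.82
position: [0.6147, -0.1944, 0.1154]
tool_rot: [0.707, 0.707, 0.0, 0.001]
ft_force: [-0.5, 3.5, 10.0]
grip_width: 0.0251
grip_force: 60.0
```

drive_tool(
  deltas=[
    [[0, 0, 1, 0, 0, 0], [0, 0, 1, 0, 0, 0], [0, 0, 0.5, 0, 0, 0], [0, 0, 0, 0, 0, 0], [0, 0, 0, 0, 0, 0]],
  ],
)

```text
time: 20.23
position: [0.6147, -0.1944, 0.1132]
tool_rot: [0.707, 0.707, 0.001, 0.001]
ft_force: [0.2, 3.9, 11.2]
grip_width: 0.025
grip_force: 60.0
```

drive_tool(
  deltas=[
    [[0, 0, 1, 0, 0, 0], [0, 0, 1, 0, 0, 0], [0, 0, 0, 0, 0, 0], [0, 0, 0, 0, 0, 0]],
  ],
)

```text
time: 20.57
position: [0.6147, -0.1944, 0.1113]
tool_rot: [0.707, 0.707, 0.001, 0.001]
ft_force: [-1.0, 4.5, 13.4]
grip_width: 0.0248
grip_force: 60.0
```

drive_tool(
  deltas=[
    [[0, 0, 0.7, 0, 0, 0], [0, 0, 0.5, 0, 0, 0], [0, 0, 0, 0, 0, 0], [0, 0, 0, 0, 0, 0], [0, 0, 0, 0, 0, 0]],
  ],
)

```text
time: 20.98
position: [0.6148, -0.1943, 0.1112]
tool_rot: [0.707, 0.707, 0.001, 0.001]
ft_force: [-0.9, 4.2, 16.8]
grip_width: 0.0249
grip_force: 60.0
```

Run:
```python
from h import *
s=eyes.camera("scene"); cv2.imwrite("pics/end.png",cv2.resize(s["img"][60:275,120:400,::-1],(780,599),interpolation=cv2.INTER_CUBIC))
```

```text
(no output)
```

View pics/end.png

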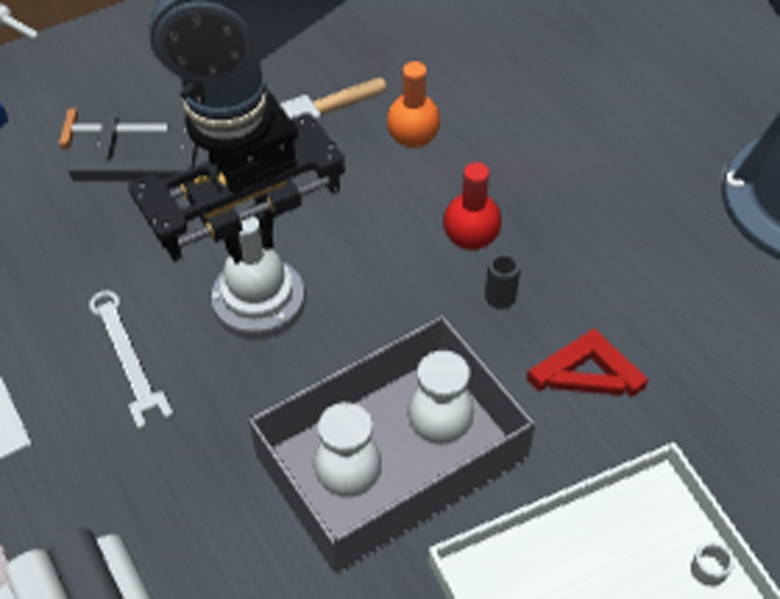

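The flask (253,270) is seated upright with the ring pressed down onto the base. Both floats (347,450 and 442,395) stand in the tote and nothing else has moved.

```bash
python3 -c "
from h import *
print(ticket.hand_in())"
```

```text
the job is handed in; nothing more can be done
None
```

I handed the job in with both floats standing in the tote and the flask held pressed in the ring at its bottom stop (about 20 mm of travel, 17 N measured at the wrist); the hand-in returned no verdict.

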